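# Tension the bread slicer's blade frame

### The arm

A 6-joint arm with a two-finger parallel gripper is mounted at the origin on a cart in front of the work surface, level with it; the furniture and walls round the work are solid. World frame = base frame: x ahead of the robot, y to its left, z up, the work surface at z = 0. Lengths are in m, angles in rad, forces in N, time in s.
With the tool pointing down it reaches from about 0.25 to 0.775 m from the base axis. Payload 4 kg.
Tool frame: the origin (TCP) lies between the finger pads; the fingertips stand 14 mm ahead of it and the grasp point (between the pads) lies 5 mm behind it (nose_length is the distance from the TCP to the fingertips, in m); z points along the fingers, y is the line along which they close (so a half turn about z gives the same grasp; the last joint's range is limited). The gripper opens to 94 mm and grips with 3 to 60 N. Pads are 16 mm wide; open, the fingers measure 119 mm over their backs; the gripper's body (75 mm by 177 mm) begins 78 mm behind the grasp point.
Start: joints at [-0.103, 0.087, 1.371, -0, 1.684, -0.103], TCP at [0.55, -0, 0.22] pointing down, gripper open.
Joint ranges: [-3.1, 3.1], [-0.76, 2.03], [0.27, 2.55], [-1.08, 4.22], [0.17, 2.65], [-2.57, 2.57]. Speed limits (rad/s): [2.79, 2.79, 3.14, 3.14, 3.14, 3.14].

### API

Orientations are given as [roll, pitch, yaw] about the fixed x, y, z axes, in that order (R = Rz(yaw) Ry(pitch) Rx(roll)).
In Python, from bench import * gives the robot as it stands.
- The arm moves only by the tool move_arm, never from a script. Its argument "steps" is one flat list of numbers, 7 for each row, row after row: the turn, a rotation vector about the world's x, y, z in rad, then the shift along the world's x, y, z in m, then the opening, from 0 (shut) to 1 (fully open). A call has 1 to 12 rows; each row is the pose to reach, as a shift and turn from the pose commanded when the call began; what a row does not reach only later rows make up. A row lasts 1/10 s, in which the tool goes at most 50 mm and 8.59 degrees, less where a joint would pass 70% of its speed; a pose out of reach is approached as far as the arm can. A call with a gripper value outside its range is refused whole. The fingers move at their own pace and stop on an object; the grip force is fixed at half the most. Time passes only in rows, so rows that repeat a pose let the fingers close. It gives the time, the measured TCP pose, the force, the opening and the grip force at its end, in the units of the state.
- get_obs(): the state, without advancing time (a new reading comes with each control period).
- snapshot(name): name is "scene" or "side" or "wrist"; returns (picture, depth): 400x640x3 uint8, red, green, blue; 400x640 float32, m along the optical axis (not along the pixel's ray), 0 where there is no reading.
- camera_model(name): a dict with "fx", "fy", "cx", "cy" (pixels), "rvec" (rotation vector, rad) and "tvec" (3), from world to camera coordinates, as OpenCV has them. Camera axes: x right, y down, z forward; pixel columns grow to the right and rows downward; lengths in m; the calibration is good to about 2 mm. A picture is of the moment at which its call begins: read the wrist's pose just before it. camera_model takes no time and is no camera call; for the wrist camera it gives the pose at the moment of the call.
- close_job(): hands the job in; it is judged then, once.
Trained networks look in the newest picture that a camera, given by its name, has taken for a name from the list of things; names that differ only in an ending like _2 or _b are one class to them, and where a whole thing is asked for, a point or a joint stands for the part that bears it (a point fixed in the world has none). Each returns a list of dicts, best first, with "score" (0 to 1); they miss things now and then, are a little off and sometimes report something else, mostly with a low value. They report only what shows in the picture. A call takes as long as a camera call.
- silhouettes(camera, target): "pixels" (400x640 bool, what is visible of it) and "uv" ([column, row] in pixels, amid what is visible of it).
- spot_point(camera, target): "uv" ([column, row] in pixels: a listed point, or the origin of a listed thing).
The state is a dict: "time": time; "joint_positions": joint angles; "qvel": joint speeds; "joint_torque": joint torques, N m; "tool_pos": TCP position; "ee_rot": TCP orientation; "wrist_force": force on the tool from outside, world axes, zero at the start; "wrist_torque": the same for the moment, N m; "width": finger opening in m; "finger_force": force on a finger pad.
Only numpy, scipy, OpenCV 4.12 (cv2) and the standard library are available. Lean on these libraries where they do the work, as an engineer would, in place of code of your own. Each camera call takes 0.05 s, during which the arm holds its last target. There are 200 camera calls.

### The job

Wind the hand wheel on top of the slicer's blade frame clockwise (seen from above) until it turns firm and the tension pointer on the front of the frame stands level with the dark set band, then let go. Do not wind it well past the band on the way, and leave the flour shaker, the honey jar and the timer where they stand.

Things in the scene. Friction and masses are not known exactly. Their poses are not given: they have to be found in the camera images.
- blade_frame: Grey steel frame bolted to the counter: base plate 130 (x) x 300 (y) x 14 mm, posts at y = +125 and -125 mm, crosshead whose top is at 176 mm, nine upright blades between. Origin at the centre of its underside; its -x side is the front and faces the robot, turned by up to 0.6 rad. The gauge plate is on the front of the -y post (the robot's right).
- tension_wheel (a joint): Slack the wheel has taken up, rad: grows clockwise seen from above, starts at 0 to 2.0, ends at a stop at 3.2, where the wheel begins to drive the tension screw. Light up to there: 1 to 2 N at the handle. The wheel stays where it is left.
- tension_screw (a joint): Turn of the tension screw under the wheel, rad, clockwise from above. Starts at 0, moves only once the slack is taken up (tension_wheel at 3.2), then turns with the wheel; dead stop at 1.9. Set band: 0.9 to 1.5, middle 1.2. Pushing the handle takes 8 to 10 N at first, 11 to 14 N in the band. The screw holds where it is left.
- wheel_center (a point): Point on the upright axis of the hand wheel, at rim height (201 mm above the counter). The dark steel wheel lies level, 132 mm across, its rim a 12 mm round bar, with three spokes and a 34 mm hub that rises 13 mm above this point. Only hub and handle stand higher than the rim.
- handle_mid (a point): Middle of the upright black handle on the wheel's rim, 60 mm from the axis and 32 mm above wheel_center; 22 mm across, from 210 to 254 mm above the counter. It spins freely on its pin, so it can be held with a fixed heading and carried round in a circle. With q = tension_wheel + tension_screw it lies from the axis towards (-cos q, +sin q) in the frame's x and y.
- pointer_tip (a point): Tip of the small black tension pointer (4 mm high at the tip) on the front of the right-hand post. At the start 24 mm below the middle of the band; it stays there while the slack is taken up, then rises straight up 20 mm per rad of the wheel.
- band_mid (a point): Middle of the dark set band on the pale gauge plate, 16 mm wide and 12 mm high, 96 mm above the counter. Fixed to the frame.
- flour_shaker: Grey flour shaker, 67 mm across, 120 mm tall, loose; origin under its centre. Stands beyond the frame's left (+y) end. To be left alone.
- honey_jar: Jar with green lid, 62 mm across, 85 mm tall, loose; origin under its centre. Stands beyond the frame's right (-y) end. To be left alone.
- bake_timer: Round white timer with black knob, 69 mm across, 48 mm tall, loose; origin under its centre. Stands in front of the frame. To be left alone.

How it is judged:
At the end, for the whole second after the job is handed in: The tension pointer's tip stands level with the set band (within 6.5 mm of the band's middle height) and stays there with the wheel let go (z of pointer_tip in the frame of band_mid between -0.0065 and 0.0065 m); the robot touches nothing.
It fails at once if the wheel is wound well past the band (pointer more than 12 mm above the band's middle) (z of pointer_tip in the frame of band_mid above 0.012 m).
It fails at once if the flour shaker, honey jar or timer is moved by more than 20 mm or tipped over (distance of any of flour_shaker, honey_jar, bake_timer from where it was at the start of the episode above 0.02 m or angle between any of flour_shaker, honey_jar, bake_timer's own z axis and vertical above 0.5 rad).
It also fails if it takes over 51 s, if anything falls off the work surface, if the arm or the gripper's body presses on something with over 40 N, if the wrist force passes 120 N, or if a joint passes its speed limit or range.

## Working session

There is one attempt and no reset: what is moved stays moved. The work goes in short steps, Python scripts to look and compute and a tool call to move; the robot and the scene stay as the last step left them, time stands still between calls to the robot, and variables do not carry over. Pictures are saved under pics/ and viewed, at most 10 in all, crops included, and the job is handed in when it is done.

Besides the shell and the picture viewer there is one more tool, called after "Call:" by a JSON object that holds its "api" and its "payload". move_arm: Moves the arm, as the interface text tells. Its arguments: {"type":"object","properties":{"steps":{"type":"array"}},"required":["steps"]}

```bash
mkdir -p pics
cat > h.py <<'E'
from bench import *
import numpy as np, cv2
def P(name):
    m=camera_model(name); R=cv2.Rodrigues(np.array(m["rvec"],float))[0]; t=np.array(m["tvec"],float).reshape(3)
    K=np.array([[m["fx"],0,m["cx"]],[0,m["fy"],m["cy"]],[0,0,1]]); return K,R,t
def ray(name,uv):
    K,R,t=P(name); d=R.T@np.linalg.inv(K)@np.array([uv[0],uv[1],1.]); return -R.T@t,d/np.linalg.norm(d)
def tri(obs):
    A=np.zeros((3,3));b=np.zeros(3)
    for o,d in obs:
        M=np.eye(3)-np.outer(d,d);A+=M;b+=M@o
    p=np.linalg.solve(A,b); return p,[np.linalg.norm((np.eye(3)-np.outer(d,d))@(p-o)) for o,d in obs]
def atz(name,uv,z):
    o,d=ray(name,uv); return o+d*(z-o[2])/d[2]
E
python3 - <<'E'
from h import *
np.set_printoptions(precision=4,suppress=True)
ims=[]
for c in ["scene","side","wrist"]:
    im,d=snapshot(c); ims.append(im); cv2.imwrite(f"pics/{c}0.png",im[:,:,::-1])
    print(c,ray(c,(320,200)))
for n in ["wheel_center","handle_mid","pointer_tip","band_mid","blade_frame","flour_shaker","honey_jar","bake_timer"]:
    o=[]
    for c in ["scene","side","wrist"]:
        r=spot_point(c,n)
        if r: print(n,c,r[0]["uv"],round(r[0]["score"],2)); 
        if r and r[0]["score"]>.4: o.append(ray(c,r[0]["uv"]))
    if len(o)>1: print(n,*tri(o))
print(get_obs())
E
```

```text
scene (array([0.1842, 0.5865, 0.7348]), array([ 0.4108, -0.6102, -0.6774]))
side (array([0.0457, 1.0636, 0.7456]), array([ 0.3943, -0.7977, -0.4562]))
wrist (array([0.5503, 0.0754, 0.384 ]), array([-0.0015, -0.2525, -0.9676]))
wheel_center scene [310.4, 185.4] 0.75
wheel_center side [314.3, 194.7] 0.88
wheel_center wrist [322.1, 116.3] 0.73
wheel_center [0.551  0.0779 0.1948] [np.float64(0.002030987468643444), np.float64(0.002234932429382835), np.float64(0.0009560806898698161)]
handle_mid scene [304.5, 186.7] 0.64
handle_mid side [313.4, 188.8] 0.59
handle_mid wrist [324.6, 120.7] 0.36
handle_mid [0.5305 0.1234 0.2347] [np.float64(0.0017971089401341797), np.float64(0.0017971089401341682)]
pointer_tip scene [353.9, 219.5] 0.59
pointer_tip side [353.3, 225.6] 0.44
pointer_tip [0.469  0.0154 0.0933] [np.float64(0.0058901099310793995), np.float64(0.005890109931079429)]
band_mid side [352.1, 219.8] 0.64
band_mid wrist [246.3, 213.0] 0.8
band_mid [ 0.4769 -0.0133  0.0936] [np.float64(0.0017475229365355941), np.float64(0.0017475229365356375)]
blade_frame scene [311.5, 247.4] 0.8
blade_frame
[... 528 characters left out ...]
e_timer side [310.3, 291.5] 0.78
bake_timer wrist [246.6, 213.7] 0.44
bake_timer [ 0.5075  0.0706 -0.0741] [np.float64(0.09355181096415001), np.float64(0.05628434627816598), np.float64(0.1459074781184325)]
{'time': 1.35, 'joint_positions': array([-0.1031,  0.0872,  1.3707,  0.    ,  1.6836, -0.1031]), 'qvel': array([-0.0012,  0.    ,  0.0012, -0.0001,  0.0012,  0.0002]), 'joint_torque': array([ -0.0008, -34.0038, -30.2594,   0.0716,   0.0237,  -0.    ]), 'tool_pos': array([ 0.55  , -0.    ,  0.2195]), 'ee_rot': array([ 3.1416, -0.    ,  1.5707]), 'wrist_force': array([0.0665, 0.1208, 0.0978]), 'wrist_torque': array([0.0107, 0.0087, 0.0116]), 'finger_force': 0.0, 'width': 0.09424143044418404}
```

View images.

View pics/scene0.png

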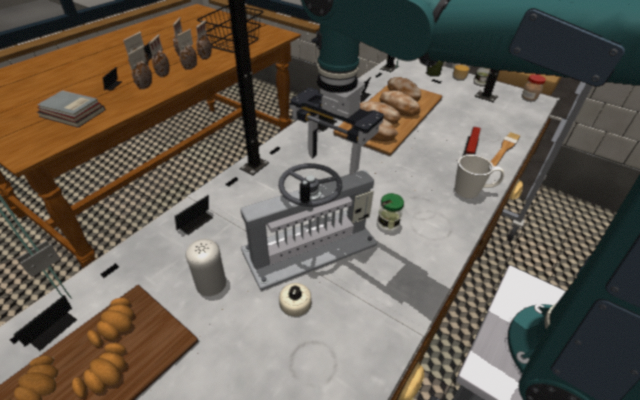

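View pics/wrist0.png

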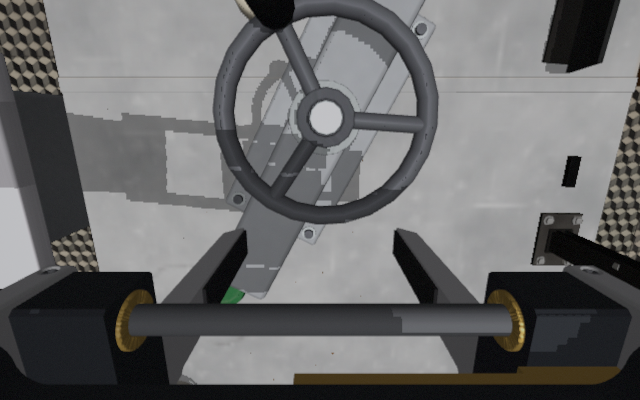

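View pics/side0.png

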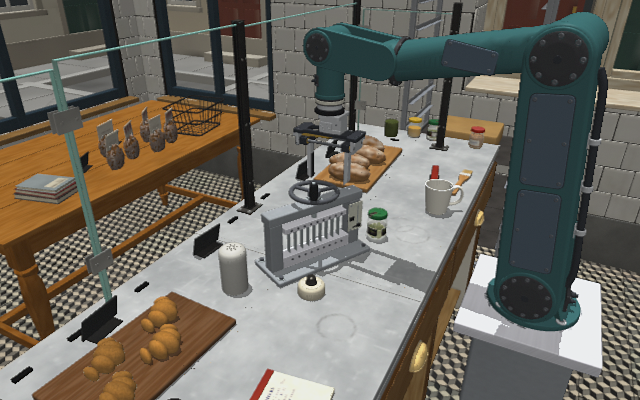

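Call:
{"api": "move_arm", "payload": {"steps": [0,0,0,0,0,0.05,1,0,0,0,0,0.03,0.09,0.4,0,0,0,0,0.07,0.11,0.4,0,0,0,0,0.07,0.11,0.4,0,0,0,0,0.07,0.11,0.4,0,0,0,0,0.07,0.11,0.4]}}

```text
time: 1.95
tool_pos: [0.5497, 0.0693, 0.328]
ee_rot: [-3.139, 0.001, 1.57]
wrist_force: [-1.1, 0.0, -0.5]
width: 0.0575
finger_force: 0.0
```

Run:
```python
from h import *
np.set_printoptions(precision=4,suppress=True)
for c in ["scene","side","wrist"]:
    im,d=snapshot(c); 
    if c=="wrist":
        cv2.imwrite(f"pics/{c}1.png",im[:,:,::-1]); np.save("d1.npy",d)
print(get_obs()["tool_pos"],get_obs()["width"],ray("wrist",(320,200)))
for n in ["wheel_center","handle_mid","pointer_tip","band_mid","blade_frame","honey_jar","bake_timer","flour_shaker"]:
    o=[]
    for c in ["scene","side","wrist"]:
        for r in spot_point(c,n)[:1]:
            print(n,c,r["uv"],round(r["score"],2))
            if r["score"]>.4: o.append(ray(c,r["uv"]))
    if len(o)>1: print(n,*tri(o))
# depth cloud from wrist
K,R,t=P("wrist"); v,u=np.mgrid[:400,:640]
pc=np.stack([(u-K[0,2])/K[0,0]*d,(v-K[1,2])/K[1,1]*d,d],-1)
w=(pc-t)@R; ok=d>0
h=ok&(w[...,2]>.225)&(w[...,2]<.27)&(v<260)
print("handle cloud",h.sum(),w[h].mean(0),w[h].min(0),w[h].max(0))
top=h&(w[...,2]>.249); print("top",top.sum(),w[top].mean(0))
r=ok&(w[...,2]>.19)&(w[...,2]<.2085)&(v<260)
q=w[r][:,:2]; a=np.linalg.norm(q-[.551,.078],axis=1); q=q[(a>.045)&(a<.075)]
s=np.linalg.lstsq(np.c_[2*q,np.ones(len(q))],(q**2).sum(1),rcond=None)[0]
print("rim fit",len(q),s[:2],np.sqrt(s[2]+s[0]**2+s[1]**2))
b=ok&(abs(w[...,2]-.176)<.004)&(np.hypot(w[...,0]-.55,w[...,1]-.078)<.17)
if b.sum()>50:
    (cx,cy),sz,an=cv2.minAreaRect((w[b][:,:2]*1000).astype(np.float32)); print("crosshead",b.sum(),cx,cy,sz,an)
```

```text
[0.5497 0.069  0.328 ] 0.04530470166650429 (array([0.5507, 0.1444, 0.4933]), array([-0.0029, -0.253 , -0.9675]))
wheel_center scene [311.7, 184.2] 0.57
wheel_center side [311.8, 192.3] 0.73
wheel_center wrist [317.1, 190.7] 0.7
wheel_center [0.5502 0.079  0.2013] [np.float64(0.002264377240129076), np.float64(0.005279368955166469), np.float64(0.00311424998527019)]
handle_mid scene [301.0, 188.3] 0.82
handle_mid side [312.4, 191.4] 0.82
handle_mid wrist [293.5, 138.5] 0.63
handle_mid [0.5295 0.132  0.2341] [np.float64(0.005000081236104516), np.float64(0.003758261581848602), np.float64(0.0018108404464784338)]
pointer_tip scene [359.6, 220.8] 0.57
pointer_tip side [354.1, 223.1] 0.6
pointer_tip [0.4576 0.0229 0.1058] [np.float64(0.0003145592876413159), np.float64(0.0003145592876412739)]
band_mid scene [359.5, 210.1] 0.63
band_mid side [356.4, 219.9] 0.97
band_mid wrist [267.4, 238.6] 0.82
band_mid [ 0.4744 -0.0175  0.0932] [np.float64(0.006000629205056509), np.float64(0.006465103862709311), np.float64(0.0007373872854132328)]
blade_frame scene [306.9, 246.4] 0.91
blade_frame side [313.5, 
[... 503 characters left out ...]
ake_timer wrist [280.3, 70.2] 0.75
bake_timer [0.4849 0.2184 0.0042] [np.float64(0.005597420239264664), np.float64(0.0019047833958906655), np.float64(0.006087741439403257)]
flour_shaker scene [212.3, 283.5] 0.89
flour_shaker side [234.6, 288.8] 0.71
flour_shaker wrist [400.5, 20.9] 0.72
flour_shaker [ 0.6669  0.2875 -0.0037] [np.float64(0.003075593195559406), np.float64(0.0023326231713556235), np.float64(0.004280807399168148)]
handle cloud 566 [0.528  0.1331 0.2526] [0.5168 0.1225 0.2259] [0.5378 0.1429 0.258 ]
top 509 [0.5274 0.1326 0.2539]
rim fit 2879 [0.553 0.08 ] 0.05816121950802346
crosshead 7003 553.3662109375 79.06101989746094 (293.1649169921875, 45.12625503540039) 62.371524810791016
```

View pics/wrist1.png

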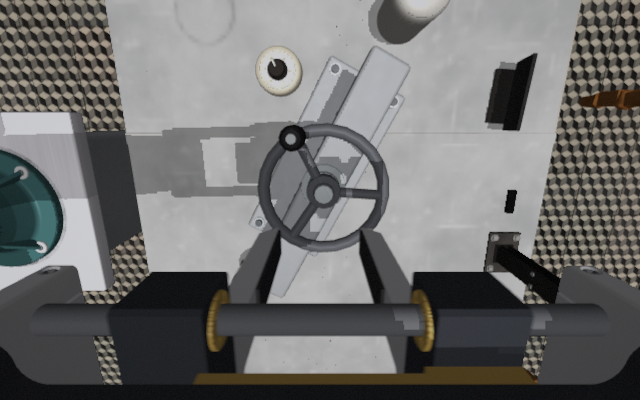

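Call:
{"api": "move_arm", "payload": {"steps": [0,0,0,-0.01,0.03,-0.01,0.42,0,0,0,-0.022,0.063,-0.02,0.42,0,0,0,-0.022,0.063,-0.045,0.42,0,0,0,-0.022,0.063,-0.075,0.42,0,0,0,-0.022,0.063,-0.097,0.42,0,0,0,-0.022,0.063,-0.097,0.42,0,0,0,-0.022,0.063,-0.097,0.42]}}

```text
time: 4.0
tool_pos: [0.528, 0.133, 0.2328]
ee_rot: [-3.141, 0.0, 1.571]
wrist_force: [-0.3, -0.1, 0.8]
width: 0.0396
finger_force: 0.0
```

Run:
```python
from h import *
im,d=snapshot("wrist"); cv2.imwrite("pics/wrist2.png",im[:,:,::-1])
o=get_obs(); print(o["tool_pos"],o["ee_rot"],o["width"],o["wrist_force"])
```

```text
[0.52860972 0.13301019 0.23396384] [ 3.13945759e+00 -3.09168665e-04  1.57063697e+00] 0.03965801620104233 [ 0.83268416 -0.23366266  0.07095311]
```

View pics/wrist2.png

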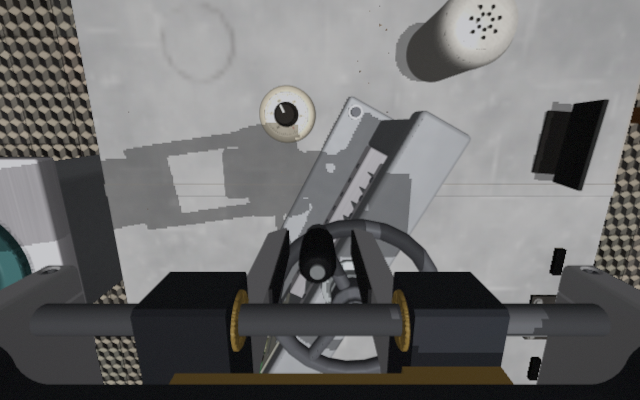

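The handle, at about (318, 255), sits between the fingers at columns 275 and 360. Next step is to close.

Call:
{"api": "move_arm", "payload": {"steps": [0,0,0,0,0,-0.003,0.1,0,0,0,0,0,-0.003,0.1,0,0,0,0,0,-0.003,0.1,0,0,0,0,0,-0.003,0.1,0,0,0,0,0,-0.003,0.1,0,0,0,0,0,-0.003,0.1]}}

```text
time: 4.65
tool_pos: [0.5281, 0.1332, 0.2302]
ee_rot: [3.141, -0.0, 1.571]
wrist_force: [-1.6, 1.1, 3.3]
width: 0.0205
finger_force: 30.0
```

```bash
cat > arc.py <<'E'
from h import *
import sys
# usage: arc.py q_from q_to n  [cx cy r] -> absolute handle positions and shifts from first
qa,qb,n=float(sys.argv[1]),float(sys.argv[2]),int(sys.argv[3])
c=np.array([.5525,.0795]);r=.060;yaw=-.482
p=lambda q:c+r*np.array([np.cos(np.pi-q+yaw),np.sin(np.pi-q+yaw)])
for q in np.linspace(qa,qb,n+1)[1:]: print(round(q,3),np.round(p(q)-p(qa),4),np.round(p(q),4))
o=get_obs(); d=o["tool_pos"][:2]-c
print("meas",o["tool_pos"],"r",np.hypot(*d),"q",(np.pi+yaw-np.arctan2(d[1],d[0]))%(2*np.pi),o["width"],o["finger_force"],o["wrist_force"])
E
python3 arc.py 0.648 3.0 11
```

```text
0.862 [0.0121 0.0042] [0.539 0.138]
1.076 [0.0248 0.0057] [0.5517 0.1395]
1.289 [0.0376 0.0045] [0.5645 0.1383]
1.503 [0.0498 0.0007] [0.5767 0.1344]
1.717 [ 0.0609 -0.0057] [0.5878 0.128 ]
1.931 [ 0.0704 -0.0143] [0.5973 0.1195]
2.145 [ 0.0778 -0.0247] [0.6047 0.109 ]
2.359 [ 0.0829 -0.0365] [0.6098 0.0973]
2.572 [ 0.0854 -0.049 ] [0.6123 0.0847]
2.786 [ 0.0851 -0.0618] [0.612  0.0719]
3.0 [ 0.0822 -0.0743] [0.6091 0.0595]
meas [0.52807761 0.13317723 0.23021002] r 0.058972012632568474 q 0.6618037579902674 0.020493343893938094 30.00065353363766 [-1.57786128  1.08787152  3.28817075]
```

Call:
{"api": "move_arm", "payload": {"steps": [0,0,0,0.006,0.0025,0,0.1,0,0,0,0.012,0.004,0,0.1,0,0,0,0.025,0.0055,0,0.1,0,0,0,0.0375,0.0045,0,0.1,0,0,0,0.05,0.0005,0,0.1,0,0,0,0.061,-0.006,0,0.1,0,0,0,0.0705,-0.0145,0,0.1,0,0,0,0.0705,-0.0145,0,0.1,0,0,0,0.0705,-0.0145,0,0.1]}}

```text
time: 5.55
tool_pos: [0.5995, 0.1166, 0.2299]
ee_rot: [3.141, 0.002, 1.569]
wrist_force: [-1.6, -3.4, 4.7]
width: 0.0204
finger_force: 30.0
```

```bash
python3 arc.py 1.931 3.1 8
```

```text
2.077 [ 0.0053 -0.0069] [0.6026 0.1125]
2.223 [ 0.0096 -0.0146] [0.6069 0.1049]
2.369 [ 0.0127 -0.0228] [0.61   0.0967]
2.516 [ 0.0146 -0.0313] [0.6119 0.0881]
2.662 [ 0.0152 -0.0401] [0.6125 0.0794]
2.808 [ 0.0146 -0.0488] [0.6118 0.0706]
2.954 [ 0.0127 -0.0574] [0.6099 0.0621]
3.1 [ 0.0095 -0.0655] [0.6068 0.0539]
meas [0.59950376 0.11657465 0.22988699] r 0.05986553831248398 q 1.9917435169880595 0.020446304465807398 30.010785230451233 [-1.5784212  -3.3710539   4.72979256]
```

Call:
{"api": "move_arm", "payload": {"steps": [0,0,0,0.005,-0.007,0,0.1,0,0,0,0.0095,-0.0145,0,0.1,0,0,0,0.0125,-0.023,0,0.1,0,0,0,0.0145,-0.0315,0,0.1,0,0,0,0.015,-0.04,0,0.1,0,0,0,0.0145,-0.049,0,0.1,0,0,0,0.0125,-0.0575,0,0.1,0,0,0,0.0095,-0.0655,0,0.1,0,0,0,0.0095,-0.0655,0,0.1,0,0,0,0.0095,-0.0655,0,0.1]}}

```text
time: 6.55
tool_pos: [0.6076, 0.0529, 0.2299]
ee_rot: [-3.14, -0.001, 1.571]
wrist_force: [-3.1, 0.4, 5.8]
width: 0.0203
finger_force: 30.0
```

```bash
python3 arc.py 3.1 4.2 10
python3 - <<'E'
from h import *
for c in ("side","scene"):
    im,d=snapshot(c); a=im[185:245,325:385] ; cv2.imwrite(f"pics/g_{c}.png",cv2.resize(a,(480,480),interpolation=2)[:,:,::-1])
    for n in ("pointer_tip","band_mid"): print(c,n,[(r["uv"],round(r["score"],2)) for r in spot_point(c,n)[:2]])
a=np.hstack([cv2.imread(f"pics/g_{c}.png") for c in ("side","scene")]); cv2.imwrite("pics/g1.png",cv2.resize(a,(800,400)))
E
```

```text
3.21 [-0.0031 -0.0058] [0.6036 0.0481]
3.32 [-0.0069 -0.0112] [0.5999 0.0427]
3.43 [-0.0112 -0.0162] [0.5956 0.0377]
3.54 [-0.0161 -0.0207] [0.5907 0.0332]
3.65 [-0.0214 -0.0246] [0.5854 0.0293]
3.76 [-0.0271 -0.0279] [0.5797 0.026 ]
3.87 [-0.0331 -0.0306] [0.5737 0.0234]
3.98 [-0.0394 -0.0326] [0.5674 0.0214]
4.09 [-0.0459 -0.0338] [0.5609 0.0201]
4.2 [-0.0525 -0.0344] [0.5543 0.0195]
meas [0.60757607 0.05294403 0.22985241] r 0.061144036579081754 q 3.1088738284235067 0.020261918465072973 30.020182833432045 [-3.13910362  0.35602011  5.80695808]
side pointer_tip [([352.9, 225.2], 0.41)]
side band_mid [([355.2, 218.8], 0.68)]
scene pointer_tip [([357.4, 220.3], 0.51), ([311.5, 182.5], 0.28)]
scene band_mid [([357.9, 211.4], 0.79)]
```

View pics/g1.png

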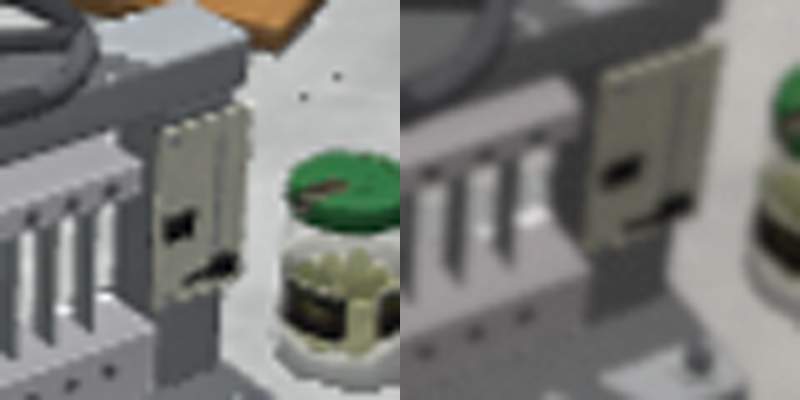

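The band is at about crop (180, 225) and the pointer tip at (190, 278), roughly 8 px below it. The gauge hasn't risen yet, so I'll keep winding into the screw.

Call:
{"api": "move_arm", "payload": {"steps": [0,0,0,-0.003,-0.006,0,0.1,0,0,0,-0.007,-0.011,0,0.1,0,0,0,-0.011,-0.016,0,0.1,0,0,0,-0.016,-0.0205,0,0.1,0,0,0,-0.0215,-0.0245,0,0.1,0,0,0,-0.027,-0.028,0,0.1,0,0,0,-0.033,-0.0305,0,0.1,0,0,0,-0.0395,-0.0325,0,0.1,0,0,0,-0.046,-0.034,0,0.1,0,0,0,-0.0525,-0.0345,0,0.1,0,0,0,-0.0525,-0.0345,0,0.1,0,0,0,-0.0525,-0.0345,0,0.1]}}

```text
time: 8.05
tool_pos: [0.5604, 0.0187, 0.2304]
ee_rot: [3.13, -0.002, 1.571]
wrist_force: [9.0, 1.3, 1.1]
width: 0.0201
finger_force: 30.0
```

```bash
python3 arc.py 4.2 4.4 3
python3 - <<'E'
from h import *
for c in ("side","scene"):
    im,d=snapshot(c); a=im[185:245,325:385] ; cv2.imwrite(f"pics/g_{c}.png",cv2.resize(a,(480,480),interpolation=2)[:,:,::-1])
    for n in ("pointer_tip","band_mid"): print(c,n,[(r["uv"],round(r["score"],2)) for r in spot_point(c,n)[:2]])
a=np.hstack([cv2.imread(f"pics/g_{c}.png") for c in ("side","scene")]); cv2.imwrite("pics/g2.png",cv2.resize(a,(800,400)))
E
```

```text
4.267 [-0.004  0.   ] [0.5503 0.0195]
4.333 [-0.008   0.0003] [0.5463 0.0198]
4.4 [-0.012   0.0008] [0.5424 0.0204]
meas [0.56036462 0.01870393 0.23043726] r 0.061302645303072 q 4.101742679583097 0.02010566669412847 29.998584156531933 [9.04371012 1.33982852 1.13670056]
side pointer_tip [([306.3, 257.5], 0.55), ([354.1, 220.5], 0.45)]
side band_mid [([355.4, 220.3], 0.87)]
scene pointer_tip [([360.5, 211.6], 0.46)]
scene band_mid [([357.5, 213.0], 0.6)]
```

View pics/g2.png

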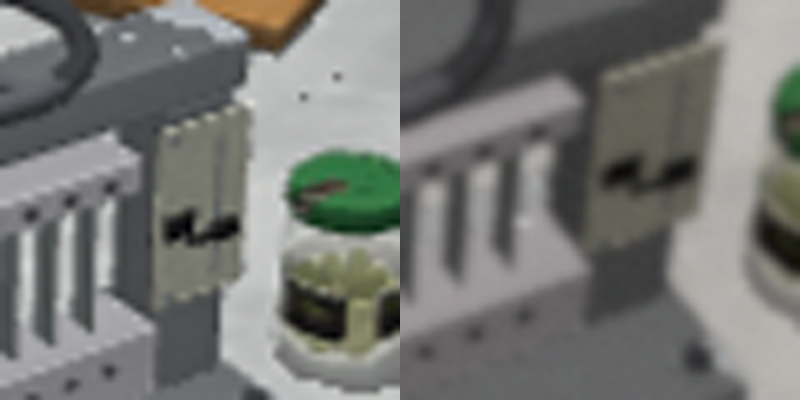

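The pointer tip (crop row ~238) is now about 2 px, or roughly 6 mm, below the band middle (~225). That agrees with q≈4.1, so about 0.3 rad is left.

Call:
{"api": "move_arm", "payload": {"steps": [0,0,0,-0.004,0,0,0.1,0,0,0,-0.008,0.0005,0,0.1,0,0,0,-0.012,0.001,0,0.1,0,0,0,-0.016,0.0015,0,0.1,0,0,0,-0.016,0.0015,0,0.1,0,0,0,-0.016,0.0015,0,0.1,0,0,0,-0.016,0.0015,0,0.1]}}

```text
time: 9.05
tool_pos: [0.5454, 0.0188, 0.2306]
ee_rot: [3.127, 0.001, 1.57]
wrist_force: [11.0, -2.1, 1.1]
width: 0.0202
finger_force: 30.0
```

```bash
python3 arc.py 4.2 4.4 1
python3 - <<'E'
from h import *
for c in ("side","scene"):
    im,d=snapshot(c); a=im[185:245,325:385] ; cv2.imwrite(f"pics/g_{c}.png",cv2.resize(a,(480,480),interpolation=2)[:,:,::-1])
    for n in ("pointer_tip","band_mid"): print(c,n,[(r["uv"],round(r["score"],2)) for r in spot_point(c,n)[:2]])
a=np.hstack([cv2.imread(f"pics/g_{c}.png") for c in ("side","scene")]); cv2.imwrite("pics/g3.png",cv2.resize(a,(800,400)))
E
```

```text
4.4 [-0.012   0.0008] [0.5424 0.0204]
meas [0.54541289 0.01879661 0.23056208] r 0.06111569675615983 q 4.3466126126490545 0.020232014699193935 30.004829842073377 [10.98748265 -2.13980819  1.10001396]
side pointer_tip [([352.9, 217.3], 0.42)]
side band_mid [([354.2, 218.8], 0.87)]
scene pointer_tip [([361.1, 210.2], 0.53), ([308.9, 247.4], 0.37)]
scene band_mid [([358.8, 209.2], 0.58)]
```

View pics/g3.png

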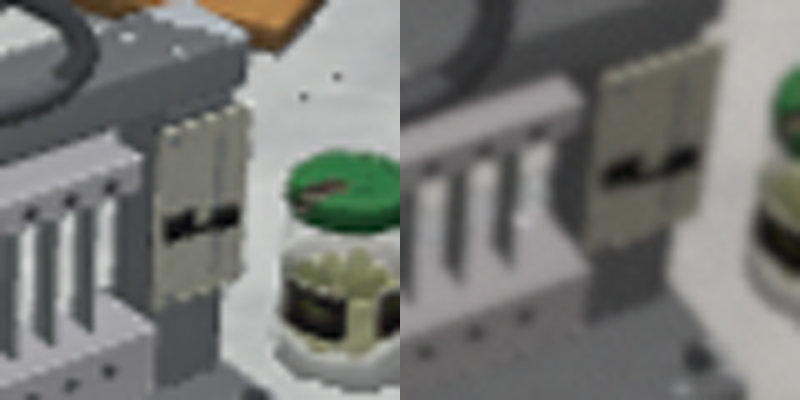

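The tip is level with the band, and q≈4.35 puts the pointer about 1 mm low. I'll ease off the load, open the gripper and lift.

Call:
{"api": "move_arm", "payload": {"steps": [0,0,0,0.004,0,0,0.1,0,0,0,0.004,0,0,0.1,0,0,0,0.004,0,0,0.5,0,0,0,0.004,0,0,0.5,0,0,0,0.004,0,0,0.5,0,0,0,0.004,0,0,0.5,0,0,0,0.004,0,0.02,0.5,0,0,0,0.004,0,0.06,0.5,0,0,0,0.004,0,0.1,0.5,0,0,0,0.004,0,0.12,0.5,0,0,0,0.004,0,0.12,0.5,0,0,0,0.004,0,0.12,0.5]}}

```text
time: 10.55
tool_pos: [0.5433, 0.0201, 0.3486]
ee_rot: [-3.141, -0.0, 1.571]
wrist_force: [-0.4, -0.0, -0.6]
width: 0.0469
finger_force: 0.0
```

Run:
```python
from h import *
for c in ("side","scene"):
    im,d=snapshot(c); a=im[185:245,325:385] ; cv2.imwrite(f"pics/g_{c}.png",cv2.resize(a,(480,480),interpolation=2)[:,:,::-1])
    for n in ("pointer_tip","band_mid"): print(c,n,[(r["uv"],round(r["score"],2)) for r in spot_point(c,n)[:2]])
a=np.hstack([cv2.imread(f"pics/g_{c}.png") for c in ("side","scene")]); cv2.imwrite("pics/g4.png",cv2.resize(a,(800,400)))
snapshot("wrist"); r=spot_point("wrist","handle_mid")[0]; p=atz("wrist",r["uv"],.233)
d=p[:2]-[.5525,.0795]; print(p,r["score"],"q",(np.pi-.482-np.arctan2(d[1],d[0]))%(2*np.pi))
for n,z in (("bake_timer",0),("flour_shaker",0),("honey_jar",0)): 
    for r in spot_point("scene",n)[:1]: print(n,r["uv"])
```

```text
side pointer_tip [([351.4, 218.7], 0.34)]
side band_mid [([353.2, 218.1], 0.97)]
scene pointer_tip [([359.4, 212.3], 0.41), ([360.3, 209.3], 0.37)]
scene band_mid [([358.6, 210.6], 0.7)]
[0.55082302 0.01795095 0.233     ] 0.98 q 4.257628535173884
bake_timer [298.8, 303.8]
flour_shaker [210.0, 282.8]
honey_jar [387.8, 224.9]
```

View pics/g4.png

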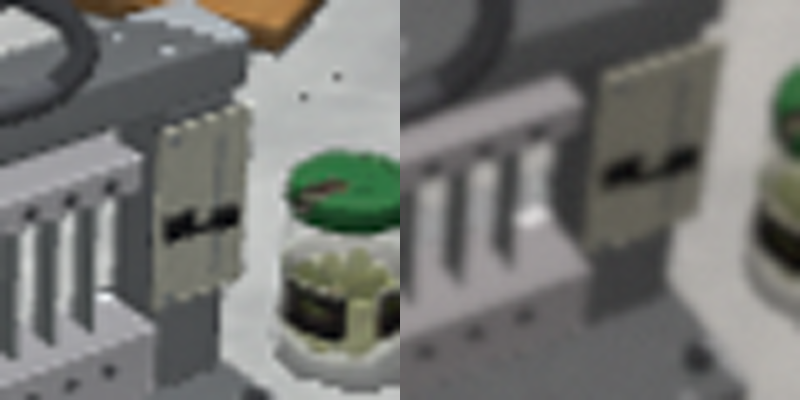

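The pointer hasn't moved since release. Its tip is still level with the band, and the shaker, jar and timer are where they were.

```bash
python3 -c "
from bench import *
print(close_job())"
```

```text
the job is handed in; nothing more can be done
None
```

I wound the wheel into the set band and let go. The pointer stands level with the band, about 1 to 3 mm below its middle by my estimate. The shaker, jar and timer were not moved, and the job is handed in; no verdict came back.

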